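# Close the dry block heater and switch it on

### The job

Close the dry block heater: without lifting the cover plate off the steel top, slide it up to the long rail and along the rail until it drops fully home, flat, into the shallow pocket over the tube block. Push gently. Once it is home, push the power lever over to its far side to switch the heater on. Leave the glassware, bottles and other things around it where they are.

Things in the scene. Friction and masses are not known exactly. Their poses are not given: they have to be found in the camera images.
- heater: Dry block heater, low white housing fixed to the bench, 200 mm in x, y -190 to +210 mm, 50 mm high, with a 40 mm high grey control box at y -190 to -285. Origin on the bench, mid-width; x points away from the robot, y along it to the left, z up. On it is clamped a 6 mm steel top, 165 x 340 mm, its surface 56 mm above the bench, with a rail and a pocket, parallel to these axes.
- rail_about (a point): Where the middle of the rail's near face would be were the steel top centred, at steel height: heater x = 60 mm. The rail is a bar along y, 340 mm long, 14 mm high above the steel, one piece with it. The top is clamped in slots off centre: the face truly lies up to 8 mm nearer or farther, new each time and not measured: touch or look. It does not give when pushed.
- pocket_about (a point): Where the pocket's floor centre would be were the steel top centred: heater x = 8.5, y = -80 mm, 50 mm above the bench. Truly it is up to 20 mm off along y, and off in x as the rail is. Pocket: 105 mm in x, 125 in y, 6 deep, black tube bores in its floor, far wall 1 mm behind the rail's face: a squared-up cover slid to the right along the rail (touching it or up to 3 mm short) falls in.
- cover: Cover plate: aluminium, 100 mm in its x by 120 in its y, 8 thick, about 0.3 kg, loose and somewhat askew on the left part of the steel top. Origin: centre of its underside; axes as the heater's when squared up. Over its centre a black bar handle on two posts: bar 60 mm long in x, 14 wide in y, 24 to 42 mm above the underside, a 16 mm gap below it.
- cover_grip (a point): Centre of the bar handle of the cover, 33 mm above the cover's underside.
- power (a joint): Power lever angle, rad: about 0 to 0.15 = off, leaning towards the robot (heater's -x); 1.0 = on, leaning away (+x). It turns about an axis along the heater's y, 62 mm above the bench at heater x = 0, y = -237 mm, is 75 mm long, stays where it is left and needs about 1 N at its tip.
- power_tip (a point): Centre of the 26 mm black ball at the tip of the power lever.
- pitcher: White ceramic pitcher, 90 mm across, 130 mm tall; to be left alone. Origin: centre of its underside.
- wash_bottle: White plastic bottle, 70 mm across, 190 mm tall; to be left alone. Origin: centre of its underside.
- amber_jar: Small amber glass jar, 44 mm across, 60 mm tall, beside the left end of the heater; to be left alone. Origin: centre of its underside.
- tube_rack: Aluminium rack of test tubes, 70 x 200 mm, 110 mm tall, behind the heater's left end; to be left alone. Origin: centre of its underside.
- flask: Glass conical flask, 84 mm across the foot, 120 mm tall, behind the heater's right end; to be left alone. Origin: centre of its underside.
- screw_cap: White screw cap, 32 mm across, 15 mm tall, lying in front of the heater; to be left alone. Origin: centre of its underside.
- cylinder_glass: Clear measuring cylinder on a 60 mm round foot, 208 mm tall; to be left alone. Origin: centre of its underside.
Things that resemble listed ones, but are neither listed nor needed, are in the scene too. What is shaped like the cover but green or orange is not meant.

How it is judged:
By the outcome, as a careful person would: the job done as asked, in the order asked, and still so for the second after the job is handed in, with the robot touching nothing.
It also fails if it takes over 69 s, if anything falls off the work surface, if the arm or the gripper's body presses on something with over 40 N, if the wrist force passes 120 N, or if a joint passes its speed limit or range.

### The arm

A 7-joint arm with a two-finger parallel gripper is mounted at the origin on the work surface. World frame = base frame: x ahead of the robot, y to its left, z up, the work surface at z = 0. Lengths are in m, angles in rad, forces in N, time in s.
With the tool pointing down it reaches from about 0.425 to 0.925 m from the base axis. Payload 6.8 kg.
Tool frame: the origin (TCP) lies midway between the tips of the shut fingers; the grasp point (between the pads) lies 19 mm behind it; z points along the fingers, y is the line along which they close (so a half turn about z gives the same grasp; the last joint's range is limited). The gripper opens to 85 mm and grips with 20 to 120 N. Pads are 22 mm wide; open, the fingers measure 114 mm over their backs; the gripper's body (76 mm by 85 mm) begins 54 mm behind the grasp point. The pads swing forward as they close: fully open they stand 13 mm farther back than shut.
Start: joints at [-1.325, 0.477, 0.022, 1.555, -0.011, 1.109, -0.083], TCP at [0.234, 0.633, 0.231] pointing down, gripper open.
Joint ranges: [-2.96, 2.96], [-0.34, 2.1], [-1.41, 1.46], [0.24, 2.44], [-1.37, 4.51], [0.17, 1.92], [-2.96, 2.96]. Speed limits (rad/s): [2.39, 2.39, 3.14, 3.14, 3.14, 3.14, 3.14].

### API

Orientations are given as a rotation vector (axis times angle).
In Python, from bench import r gives the robot as it stands. The module is installed in compiled form; this text tells all that it offers.
- The arm moves only by the tool apply_moves, never from a script. Its argument "rows" is a list of rows, each a list of 6 numbers: the shift along the tool's x, y, z scaled (see below), then the turn, a rotation vector about the tool's x, y, z scaled (see below). A call has 1 to 5 rows; each row is the pose to reach, as a shift and turn from the pose commanded when the call began, along the tool's axes at that moment; what a row does not reach only later rows make up. The controller multiplies each number of a shift by 0.25 m and each number of a turn by 90 degrees. A row lasts 1/8 s, in which the tool goes at most 62.5 mm and 10.7 degrees, less where a joint would pass 70% of its speed; a pose out of reach is approached as far as the arm can. A call with a number of a shift or a turn outside -1 to 1 is refused whole. A call with a gripper value outside its range is refused whole. "claw" is the opening, from 0 (shut) to 1 (fully open), set as the call begins (left out, the last holds). The fingers move at their own pace and stop on an object; "newtons" is the grip in N (left out, the last holds). Time passes only in rows, so rows that repeat a pose let the fingers close. It gives the time, the measured TCP pose, the force, the opening and the grip force at its end, in the units of the state.
- r.get_obs(): the state, without advancing time (a new reading comes with each control period).
- r.grab_frame(name): name is "scene" or "top"; returns a dict with "pixels" (384x512x3 uint8, red, green, blue), "intrinsics" (3x3 intrinsics, pixels), "eye" and "attitude" of the camera in the world. Camera axes: x right, y up, looking along -z (the intrinsics and any distortion apply to the point x, -y, -z); pixel columns grow to the right and rows downward; lengths in m; the calibration is good to about 2 mm. A picture is of the moment at which its call begins. There is no depth.
- r.hand_in(): hands the job in; it is judged then, once.
Trained networks look in a picture, given as the dict that the camera call returned (one of the last four; its "shot" number tells which), for a name from the list of things; names that differ only in an ending like _2 or _b are one class to them, and where a whole thing is asked for, a point or a joint stands for the part that bears it (a point fixed in the world has none). Each returns a list of dicts, best first, with "conf" (0 to 1); they miss things now and then, are a little off and sometimes report something else, mostly with a low value. They report only what shows in the picture. A call takes as long as a camera call. They do not tell look-alikes from the thing itself.
- r.search_frame(picture, thing): "rect" ([left, top, width, height] in pixels, round what is visible of it).
- r.outline_of(picture, thing): "pixels" (384x512 bool, what is visible of it) and "rect" ([left, top, width, height] in pixels, round what is visible of it).
- r.landmark_of(picture, thing): "point" ([column, row] in pixels: a listed point, or the origin of a listed thing).
The state is a dict: "clock": time; "joints": joint angles; "qvel": joint speeds; "tau": joint torques, N m; "tcp_pos": TCP position; "orientation": TCP orientation; "contact_force": force on the tool from outside, world axes, zero at the start; "moment": the same for the moment, N m; "grip_width": finger opening in m; "gripper_force": force on a finger pad.
Only numpy, scipy, OpenCV 4.12 (cv2) and the standard library are available. Lean on these libraries where they do the work, as an engineer would, in place of code of your own. Each camera call takes 0.05 s, during which the arm holds its last target. There are 200 camera calls.

## Working session

There is one attempt and no reset: what is moved stays moved. The work goes in short steps, Python scripts to look and compute and a tool call to move; the robot and the scene stay as the last step left them, time stands still between calls to the robot, and variables do not carry over. Pictures are saved under pics/ and viewed, at most 10 in all, crops included, and the job is handed in when it is done.

Besides the shell and the picture viewer there is one more tool, called after "Emit:" by a JSON object that holds its "fn" and its "kwargs", one argument or row to a line. apply_moves: Moves the arm, as the interface text tells. Its arguments: {"type":"object","properties":{"rows":{"type":"array","items":{"type":"array","items":{"type":"number"}}},"claw":{"type":"number"},"newtons":{"type":"number"}},"required":["rows"]}

```bash
mkdir -p pics; cat > h.py <<'E'
from bench import r
import numpy as np, cv2
from scipy.spatial.transform import Rotation as R
def rot(a):
    a=np.array(a,float)
    if a.shape==(3,3): return a
    return R.from_rotvec(a).as_matrix() if a.size==3 else R.from_quat(a).as_matrix()
def ray(f,p):
    K=np.array(f["intrinsics"]);d=np.linalg.inv(K)@[p[0],p[1],1.]
    return np.array(f["eye"]),rot(f["attitude"])@(d*[1,-1,-1])
def at(f,p,z):
    e,d=ray(f,p);return e+d*(z-e[2])/d[2]
def proj(f,X):
    c=rot(f["attitude"]).T@(np.array(X)-f["eye"]);q=np.array(f["intrinsics"])@(c*[1,-1,-1]);return q[:2]/q[2]
def save(f,n): cv2.imwrite("pics/"+n,f["pixels"][:,:,::-1])
def st():
    o=r.get_obs();print({k:np.round(o[k],4).tolist() for k in("clock","tcp_pos","orientation","contact_force","grip_width","joints")});return o
E
python3 - <<'E'
from h import *
np.set_printoptions(precision=4,suppress=True)
st()
for n in("scene","top"):
    f=r.grab_frame(n);save(f,n+"0.png");print(n,f.keys(),f["eye"],f["attitude"],f["intrinsics"])
    for t,z in [("heater",0),("rail_about",.056),("pocket_about",.05),("cover",.056),("cover_grip",.089),("power_tip",.13),("pitcher",0),("wash_bottle",0),("amber_jar",0),("tube_rack",0),("flask",0),("screw_cap",0),("cylinder_glass",0)]:
        for d in r.landmark_of(f,t)[:3]: print(t,np.round(d["conf"],2),np.round(d["point"],1),at(f,d["point"],z)[:2])
E
```

```text
{'clock': 0.0, 'tcp_pos': [0.2337, 0.6326, 0.2303], 'orientation': [-0.5528, -3.0924, 0.0028], 'contact_force': [-0.655, 0.0063, -0.8456], 'grip_width': 0.0853, 'joints': [-1.3251, 0.4778, 0.0223, 1.5564, -0.0115, 1.1093, -0.0831]}
scene dict_keys(['pixels', 'intrinsics', 'eye', 'attitude', 'shot']) [ 1.2117 -0.1969  1.031 ] [0.5572 0.3782 1.2057] [[426.1803   0.     259.3571]
 [  0.     426.1803 192.0869]
 [  0.       0.       1.    ]]
heater 0.94 [231.2 197. ] [ 0.4943 -0.0238]
heater 0.69 [141.5 181.8] [ 0.3559 -0.2662]
rail_about 0.71 [239.  202.2] [ 0.5571 -0.0176]
pocket_about 0.63 [205.8 194.4] [ 0.4982 -0.098 ]
cover 0.91 [257.  173.5] [0.4756 0.0625]
cover 0.77 [248.5 281.3] [ 0.7905 -0.065 ]
cover_grip 0.75 [313.9 131.9] [0.3996 0.2714]
cover_grip 0.65 [244.7 281. ] [ 0.8012 -0.0778]
cover_grip 0.64 [255.6 167. ] [0.4767 0.0575]
power_tip 0.55 [143.7 181.6] [ 0.465  -0.2518]
pitcher 0.92 [358.7 180.6] [0.556  0.3659]
wash_bottle 0.66 [183.5 270.6] [ 0.6839 -0.2107]
wash_bottle 0.65 [107.7 194.5] [ 0.3725 -0.3688]
amber_jar 0.87 [316.  183.6] [0.5261 0.2361]
tube_rack 0.81 [
[... 968 characters left out ...]
r_grip 0.8 [163.5 269. ] [0.3497 0.2822]
cover_grip 0.64 [374.9 222.6] [ 0.4721 -0.2747]
power_tip 0.55 [374.8 223. ] [ 0.4665 -0.2628]
pitcher 0.6 [144.2 191.4] [0.5711 0.3661]
wash_bottle 0.61 [397.7 263.5] [ 0.3664 -0.3585]
wash_bottle 0.22 [211.6 154.5] [0.6824 0.1734]
amber_jar 0.61 [192.4 203.8] [0.5351 0.2255]
tube_rack 0.94 [212.4 151.3] [0.6922 0.1713]
flask 0.97 [344.8 159. ] [ 0.6702 -0.2198]
screw_cap 0.56 [287.8 265.8] [ 0.3595 -0.0479]
screw_cap 0.34 [251.1 216.8] [0.4979 0.056 ]
screw_cap 0.17 [400.5 263.8] [ 0.3656 -0.3663]
cylinder_glass 0.74 [404.6 198.2] [ 0.5534 -0.3897]
cylinder_glass 0.48 [375.7 222.5] [ 0.4824 -0.302 ]
cylinder_glass 0.4 [287.5 263.2] [ 0.3667 -0.0472]
```

```bash
python3 - <<'E'
import cv2
a=cv2.imread("pics/top0.png")[130:300,150:420];cv2.imwrite("pics/t0.png",cv2.resize(a,None,fx=2.96,fy=2.96,interpolation=cv2.INTER_CUBIC))
a=cv2.imread("pics/scene0.png")[80:300,90:370];cv2.imwrite("pics/s0.png",cv2.resize(a,None,fx=2.7,fy=2.7,interpolation=cv2.INTER_CUBIC))
E
```

```text
(no output)
```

View pics/t0.png

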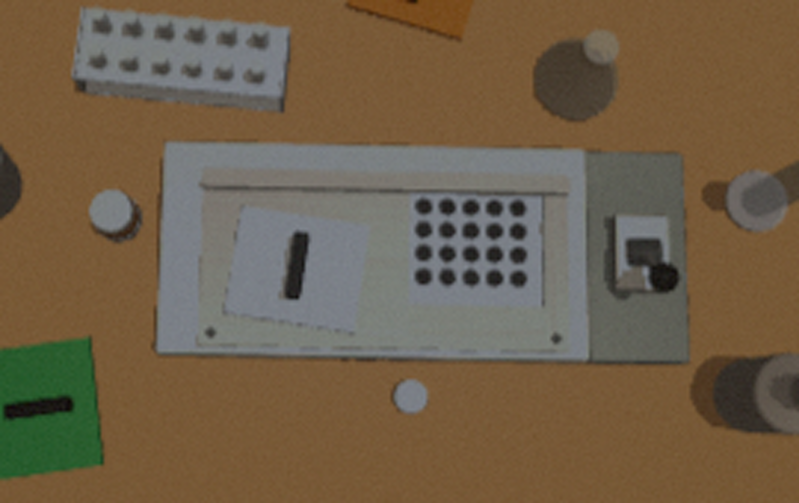

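View pics/s0.png

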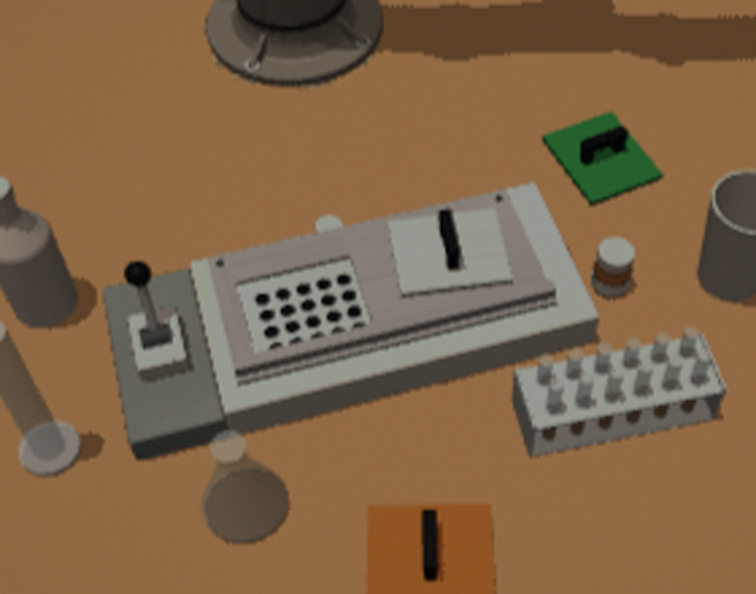

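The top crop shows the cover askew on the left of the steel top. Its handle is at about (254,219) in the full top frame, and the pocket is at about (306,213). The lever ball is at (374,223) and leans toward the robot. The green and orange decoys are off the heater.

```bash
python3 - <<'E'
from h import *
np.set_printoptions(precision=4,suppress=True)
f=r.grab_frame("top")
g=lambda u,v,z:at(f,(u/2.96+150-.33,v/2.96+130-.33),z)[:2]
P={}
for n,u,v,z in [("hTL",164,143,.05),("hBL",157,352,.05),("hBR",587,359,.05),("hTR",585,150,.05),
 ("railL",203,189,.07),("railR",567,193,.07),("steelBL",198,346,.056),
 ("pTL",415,196,.056),("pBL",408,304,.056),("pBR",543,306,.056),("pTR",543,196,.056),
 ("c1",242,206,.064),("c2",370,225,.064),("c3",353,333,.064),("c4",223,313,.064),("barT",302,233,.098),("barB",292,299,.098)]:
    P[n]=g(u,v,z);print(n,P[n])
c=(P["hTL"]+P["hBL"]+P["hBR"]+P["hTR"])/4
e=(P["hTL"]+P["hBL"]-P["hBR"]-P["hTR"])/2
yaw=np.arctan2(-e[0],e[1])
print("len",np.linalg.norm(e),"yaw",yaw)
M=np.array([[np.cos(yaw),-np.sin(yaw)],[np.sin(yaw),np.cos(yaw)]])
o=c-M@[0,.01];print("origin",o)
for n in P: print(n,M.T@(P[n]-o)*1000)
d=P["c1"]+P["c2"]-P["c3"]-P["c4"];print("coveryaw",np.arctan2(d[1],d[0]))
d=P["barT"]-P["barB"];print("baryaw",np.arctan2(d[1],d[0]))
T=rot(r.get_obs()["orientation"]);print(T)
s=r.grab_frame("scene")
for F in(f,s):
  for q in r.landmark_of(F,"power_tip")[:2]: print(q["conf"],q["point"],M.T@(at(F,q["point"],.13)[:2]-o))
E
```

```text
hTL [0.6006 0.1849]
hBL [0.4045 0.1864]
hBR [ 0.3989 -0.2084]
hTR [ 0.5952 -0.2139]
railL [0.5529 0.1455]
railR [ 0.5502 -0.1913]
steelBL [0.4097 0.1485]
pTL [ 0.5494 -0.0516]
pBL [ 0.4485 -0.0439]
pBR [ 0.447  -0.1683]
pTR [ 0.5498 -0.1715]
c1 [0.5381 0.1096]
c2 [ 0.5207 -0.009 ]
c3 [0.4213 0.0071]
c4 [0.4392 0.1256]
barT [0.5081 0.0536]
barB [0.449  0.0622]
len 0.3968604899782916 yaw -0.013845514376421298
origin [ 0.4997 -0.0227]
hTL [ 98.0481 209.0283]
hBL [-98.0481 207.8321]
hBR [ -98.1693 -187.0588]
hTR [  98.1693 -189.8017]
railL [ 50.9146 168.9146]
railR [  52.8746 -167.8253]
steelBL [-92.3142 169.915 ]
pTL [ 50.1272 -28.1723]
pBL [-50.8869 -21.9056]
pBR [ -50.7139 -146.3182]
pTR [  52.1588 -148.0806]
c1 [ 36.6021 132.8236]
c2 [20.7986 14.0529]
c3 [-78.7684  28.6883]
c4 [-62.5277 147.436 ]
barT [ 7.3847 76.4448]
barB [-51.8669  84.225 ]
coveryaw -0.1599942496197748
baryaw -0.14440664111204185
[[-0.9381  0.3464  0.    ]
 [ 0.3464  0.9381 -0.    ]
 [-0.     -0.     -1.    ]]
0.49 [375.2, 221.8] [-0.0267 -0.2417]
0.48 [287.6, 266.1] [-0.1422 -0.0169]
0.72 [250.7, 166.1] [0.001  0.0574]
0.65 [142.4, 184.5] [-0.0229 -0.2343]
```

```bash
cat >> h.py <<'E'
O=np.array([.4997,-.0227]);YAW=-.0125
H=np.array([[np.cos(YAW),-np.sin(YAW)],[np.sin(YAW),np.cos(YAW)]])
def w(hx,hy): return O+H@[hx,hy]
def go(p,ang):
    "scaled move from the measured pose to TCP p, pointing down, tool y at world angle ang+90deg"
    o=r.get_obs();T=rot(o["orientation"])
    y=np.array([-np.sin(ang),np.cos(ang),0]);z=np.array([0,0,-1.])
    G=np.c_[np.cross(y,z),y,z]
    s=T.T@(np.array(p)-o["tcp_pos"])/.25; t=R.from_matrix(T.T@G).as_rotvec()/(np.pi/2)
    print("move",np.round(np.r_[s,t],3).tolist(),"t",o["clock"],"tcp",np.round(o["tcp_pos"],4),"F",np.round(o["contact_force"],1))
E
python3 -c "
from h import *
go([.479,.058,.16],-.15)"
```

```text
move [-1.717, -1.819, 0.285, 0.0, -0.0, -0.13] t 1.6 tcp [0.2339 0.6332 0.2313] F [-0.2  0.7  0.5]
```

Emit:
{"fn": "apply_moves", "kwargs": {
  "rows": [
    [-0.86, -0.91, 0, 0, 0, 0],
    [-0.86, -0.91, 0, 0, 0, 0],
    [-0.86, -0.91, 0, 0, 0, 0],
    [-0.86, -0.91, 0, 0, 0, 0],
    [-0.86, -0.91, 0, 0, 0, 0]
  ],
  "claw": 0.6,
  "newtons": 20
}}

```text
clock: 2.22
tcp_pos: [0.3572, 0.3439, 0.2316]
orientation: [0.553, 3.092, 0.001]
contact_force: [1.3, 0.4, 0.1]
grip_width: 0.0512
gripper_force: 0.0
```

```bash
python3 -c "
from h import *
go([.479,.058,.16],-.15);st()"
```

```text
move [-0.853, -0.904, 0.286, 0.001, 0.0, -0.13] t 2.225 tcp [0.3572 0.3439 0.2316] F [1.3 0.4 0.1]
{'clock': 2.225, 'tcp_pos': [0.3572, 0.3439, 0.2316], 'orientation': [0.553, 3.0921, 0.0012], 'contact_force': [1.3308, 0.4404, 0.0527], 'grip_width': 0.0512, 'joints': [-0.9893, 0.1791, 0.11, 1.9811, -0.0236, 0.9816, 0.3489]}
```

Emit:
{"fn": "apply_moves", "kwargs": {
  "rows": [
    [-0.853, -0.904, 0.286, 0, 0, -0.13],
    [-0.853, -0.904, 0.286, 0, 0, -0.13],
    [-0.853, -0.904, 0.286, 0, 0, -0.13],
    [-0.853, -0.904, 0.286, 0, 0, -0.13],
    [-0.853, -0.904, 0.286, 0, 0, -0.13]
  ]
}}

```text
clock: 2.85
tcp_pos: [0.4744, 0.0693, 0.1626]
orientation: [0.234, 3.132, 0.001]
contact_force: [0.9, 0.2, 1.2]
grip_width: 0.0512
gripper_force: 0.0
```

Emit:
{"fn": "apply_moves", "kwargs": {
  "rows": [
    [0, 0, 0, 0, 0, 0],
    [0, 0, 0, 0, 0, 0]
  ]
}}

```text
clock: 3.1
tcp_pos: [0.4736, 0.0712, 0.1626]
orientation: [-0.235, -3.133, -0.001]
contact_force: [0.0, 0.9, 0.3]
grip_width: 0.0514
gripper_force: 0.0
```

```bash
python3 - <<'E'
from h import *
go([.479,.058,.071],-.15);st()
f=r.grab_frame("scene");a=f["pixels"][100:260,130:370,::-1];cv2.imwrite("pics/s1.png",cv2.resize(a,None,fx=3,fy=3,interpolation=2))
print(proj(f,[.479,.058,.089]))
E
```

```text
move [-0.029, -0.049, 0.366, 0.0, -0.0, 0.0] t 3.1 tcp [0.4736 0.0712 0.1626] F [0.  0.9 0.3]
{'clock': 3.1, 'tcp_pos': [0.4736, 0.0712, 0.1626], 'orientation': [-0.2354, -3.1327, -0.0005], 'contact_force': [0.0484, 0.8609, 0.3071], 'grip_width': 0.0514, 'joints': [-0.5237, 0.2445, 0.2835, 2.097, -0.094, 0.8116, 1.2373]}
[256.03187146 167.55036315]
```

View pics/s1.png

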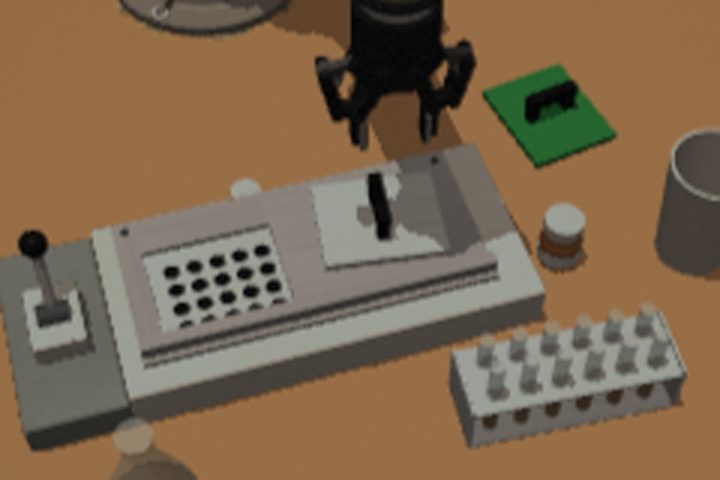

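The gripper hovers left of and behind the bar. The bar's centre shows at full-frame (257,168), and my estimate projects to (256,168), so they agree. Next I descend.

Emit:
{"fn": "apply_moves", "kwargs": {
  "rows": [
    [-0.029, -0.049, 0.05, 0, 0, 0],
    [-0.029, -0.049, 0.13, 0, 0, 0],
    [-0.029, -0.049, 0.21, 0, 0, 0],
    [-0.029, -0.049, 0.29, 0, 0, 0],
    [-0.029, -0.049, 0.36, 0, 0, 0]
  ]
}}

```text
clock: 3.78
tcp_pos: [0.4788, 0.06, 0.0722]
orientation: [0.229, 3.133, 0.002]
contact_force: [0.2, 0.0, 0.0]
grip_width: 0.0511
gripper_force: 0.0
```

Emit:
{"fn": "apply_moves", "kwargs": {
  "rows": [
    [0, 0, 0, 0, 0, 0],
    [0, 0, 0, 0, 0, 0],
    [0, 0, 0, 0, 0, 0],
    [0, 0, 0, 0, 0, 0],
    [0, 0, 0, 0, 0, 0]
  ],
  "claw": 0.0,
  "newtons": 20
}}

```text
clock: 4.4
tcp_pos: [0.4793, 0.0585, 0.0733]
orientation: [0.234, 3.132, 0.002]
contact_force: [-2.1, 2.7, 6.2]
grip_width: 0.0135
gripper_force: 25.6
```

```bash
python3 - <<'E'
from h import *
o=st()
f=r.grab_frame("top");a=f["pixels"][150:270,180:380,::-1];cv2.imwrite("pics/t2.png",cv2.resize(a,None,fx=4,fy=4,interpolation=2))
E
```

```text
{'clock': 4.4, 'tcp_pos': [0.4793, 0.0585, 0.0733], 'orientation': [0.2339, 3.132, 0.0019], 'contact_force': [-2.0589, 2.7082, 6.2019], 'grip_width': 0.0135, 'joints': [-0.4558, 0.4021, 0.2491, 2.1514, -0.172, 0.605, 1.3377]}
```

View pics/t2.png

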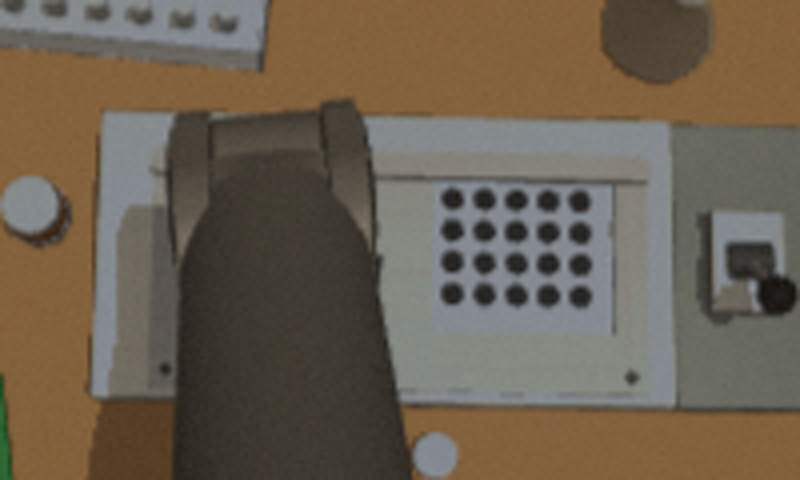

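The arm hides the cover from above. The grip is firm (width 13.5 mm) and it presses lightly downward. Next I square the cover up and approach the rail.

```bash
python3 - <<'E'
from h import *
go([*w(-.005,.0805),.0733],YAW)
E
```

```text
move [-0.065, 0.007, 0.0, 0.001, 0.001, -0.087] t 4.45 tcp [0.4794 0.0585 0.0733] F [-2.   2.9  6.9]
```

Emit:
{"fn": "apply_moves", "kwargs": {
  "rows": [
    [-0.015, 0.002, 0, 0, 0, -0.02],
    [-0.03, 0.004, 0, 0, 0, -0.04],
    [-0.045, 0.005, 0, 0, 0, -0.06],
    [-0.055, 0.006, 0, 0, 0, -0.08],
    [-0.065, 0.007, 0, 0, 0, -0.087]
  ]
}}

```text
clock: 5.08
tcp_pos: [0.4921, 0.0566, 0.0732]
orientation: [-0.021, -3.135, -0.0]
contact_force: [-15.2, 0.5, 22.1]
grip_width: 0.0136
gripper_force: 27.8
```

Emit:
{"fn": "apply_moves", "kwargs": {
  "rows": [
    [0, 0, 0, 0, 0, 0],
    [0, 0, 0, 0, 0, 0]
  ]
}}

```text
clock: 5.32
tcp_pos: [0.4923, 0.0566, 0.0732]
orientation: [-0.021, -3.136, -0.0]
contact_force: [-12.9, 0.1, 18.8]
grip_width: 0.0135
gripper_force: 27.4
```

```bash
python3 - <<'E'
from h import *
f=r.grab_frame("scene");a=f["pixels"][120:260,190:370,::-1];cv2.imwrite("pics/s3.png",cv2.resize(a,None,fx=4,fy=4,interpolation=2))
go([*w(.002,.0805),.0733],YAW)
E
```

```text
move [-0.042, 0.005, -0.001, -0.0, -0.004, -0.001] t 5.375 tcp [0.4923 0.0566 0.0732] F [-13.   -0.8  20.3]
```

View pics/s3.png

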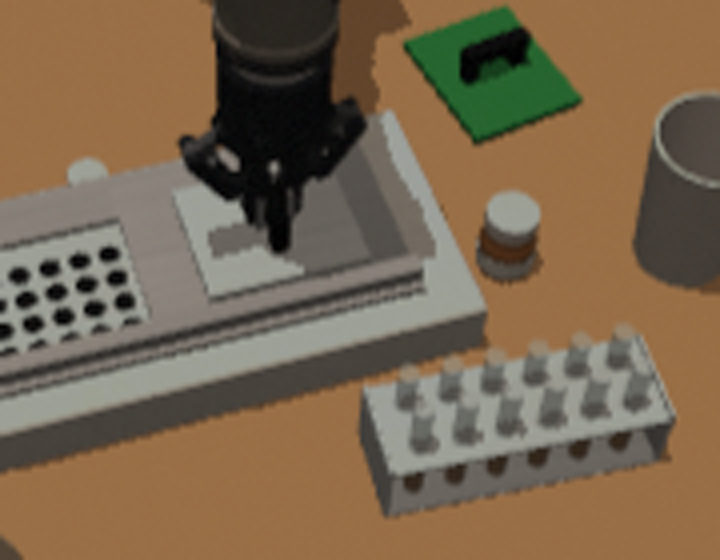

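The cover looks nearly square and its edge is at or very near the rail at crop (210–300, 298–270). The 13 N side force comes with 20 N down, so I relieve the downward load to tell friction from rail contact.

Emit:
{"fn": "apply_moves", "kwargs": {
  "rows": [
    [0, 0, -0.003, 0, 0, 0],
    [0, 0, -0.003, 0, 0, 0]
  ]
}}

```text
clock: 5.62
tcp_pos: [0.4951, 0.0567, 0.0733]
orientation: [0.021, 3.142, -0.0]
contact_force: [-1.2, -0.3, 2.2]
grip_width: 0.0136
gripper_force: 25.0
```

Emit:
{"fn": "apply_moves", "kwargs": {
  "rows": [
    [0.004, 0, 0, 0, 0, 0],
    [0.004, 0, 0, 0, 0, 0]
  ]
}}

```text
clock: 5.88
tcp_pos: [0.4948, 0.0569, 0.0733]
orientation: [0.02, 3.141, -0.0]
contact_force: [0.8, -0.1, -0.2]
grip_width: 0.0135
gripper_force: 24.5
```

Emit:
{"fn": "apply_moves", "kwargs": {
  "rows": [
    [0.004, 0, 0, 0, 0, 0],
    [0.004, 0, 0, 0, 0, 0]
  ]
}}

```text
clock: 6.12
tcp_pos: [0.4935, 0.0571, 0.0734]
orientation: [0.02, 3.141, 0.0]
contact_force: [0.7, 0.2, -1.5]
grip_width: 0.0134
gripper_force: 24.6
```

Emit:
{"fn": "apply_moves", "kwargs": {
  "rows": [
    [-0.01, 0, 0.001, 0, 0, 0],
    [-0.018, 0, 0.001, 0, 0, 0],
    [-0.024, 0, 0.001, 0, 0, 0],
    [-0.024, 0, 0.001, 0, 0, 0]
  ]
}}

```text
clock: 6.62
tcp_pos: [0.496, 0.0571, 0.0732]
orientation: [-0.02, -3.135, -0.0]
contact_force: [-10.7, 0.3, 14.7]
grip_width: 0.0136
gripper_force: 26.9
```

Emit:
{"fn": "apply_moves", "kwargs": {
  "rows": [
    [-0.006, 0, 0, 0, 0, 0],
    [-0.006, 0, 0, 0, 0, 0]
  ]
}}

```text
clock: 6.88
tcp_pos: [0.4974, 0.0571, 0.0732]
orientation: [-0.02, -3.135, -0.0]
contact_force: [-11.1, 0.3, 15.6]
grip_width: 0.0136
gripper_force: 26.9
```

Emit:
{"fn": "apply_moves", "kwargs": {
  "rows": [
    [-0.006, 0, 0, 0, 0, 0],
    [-0.006, 0, 0, 0, 0, 0]
  ]
}}

```text
clock: 7.12
tcp_pos: [0.499, 0.057, 0.0732]
orientation: [-0.02, -3.135, -0.0]
contact_force: [-10.6, 0.9, 16.0]
grip_width: 0.0134
gripper_force: 26.9
```

Emit:
{"fn": "apply_moves", "kwargs": {
  "rows": [
    [-0.004, 0, -0.001, 0, 0, 0],
    [-0.004, 0, -0.001, 0, 0, 0]
  ]
}}

```text
clock: 7.38
tcp_pos: [0.5015, 0.057, 0.0732]
orientation: [-0.02, -3.138, -0.0]
contact_force: [-5.4, 0.4, 7.7]
grip_width: 0.0135
gripper_force: 25.7
```

Emit:
{"fn": "apply_moves", "kwargs": {
  "rows": [
    [-0.004, 0, -0.0005, 0, 0, 0],
    [-0.004, 0, -0.0005, 0, 0, 0]
  ]
}}

```text
clock: 7.62
tcp_pos: [0.5029, 0.0569, 0.0733]
orientation: [-0.02, -3.139, 0.0]
contact_force: [-6.4, -0.2, 5.3]
grip_width: 0.0137
gripper_force: 25.5
```

Emit:
{"fn": "apply_moves", "kwargs": {
  "rows": [
    [-0.004, 0, 0, 0, 0, 0],
    [-0.004, 0, 0, 0, 0, 0]
  ]
}}

```text
clock: 7.88
tcp_pos: [0.503, 0.057, 0.0732]
orientation: [-0.02, -3.137, 0.0]
contact_force: [-8.1, -0.6, 8.9]
grip_width: 0.0133
gripper_force: 26.0
```

The last 1 mm command moved the tool only 0.1 mm, so the cover touches the rail at TCP x≈0.503, which matches vision. Next I back off about 1 mm and slide right.

Emit:
{"fn": "apply_moves", "kwargs": {
  "rows": [
    [0.013, 0, 0, 0, 0, 0],
    [0.013, 0, 0, 0, 0, 0]
  ]
}}

```text
clock: 8.12
tcp_pos: [0.5023, 0.057, 0.0734]
orientation: [0.02, 3.141, 0.0]
contact_force: [0.2, -0.2, -1.7]
grip_width: 0.0135
gripper_force: 24.5
```

Emit:
{"fn": "apply_moves", "kwargs": {
  "rows": [
    [0, -0.02, 0, 0, 0, 0],
    [0, -0.04, 0, 0, 0, 0],
    [0, -0.06, 0, 0, 0, 0],
    [0, -0.08, 0, 0, 0, 0]
  ]
}}

```text
clock: 8.62
tcp_pos: [0.5017, 0.0364, 0.0734]
orientation: [-0.021, -3.141, 0.0]
contact_force: [0.4, 0.5, -2.8]
grip_width: 0.0136
gripper_force: 24.5
```

Emit:
{"fn": "apply_moves", "kwargs": {
  "rows": [
    [0, 0, 0.002, 0, 0, 0],
    [0, -0.02, 0.002, 0, 0, 0],
    [0, -0.04, 0.002, 0, 0, 0],
    [0, -0.06, 0.002, 0, 0, 0],
    [0, -0.08, 0.002, 0, 0, 0]
  ]
}}

```text
clock: 9.25
tcp_pos: [0.5021, 0.0173, 0.0733]
orientation: [0.02, 3.14, 0.001]
contact_force: [0.1, 5.2, 5.4]
grip_width: 0.0135
gripper_force: 25.5
```

Emit:
{"fn": "apply_moves", "kwargs": {
  "rows": [
    [0, -0.03, 0, 0, 0, 0],
    [0, -0.06, 0, 0, 0, 0],
    [0, -0.09, 0, 0, 0, 0],
    [0, -0.12, 0, 0, 0, 0]
  ]
}}

```text
clock: 9.75
tcp_pos: [0.5016, -0.0128, 0.0733]
orientation: [0.02, 3.141, 0.001]
contact_force: [0.3, 5.5, 6.9]
grip_width: 0.0135
gripper_force: 25.5
```

Emit:
{"fn": "apply_moves", "kwargs": {
  "rows": [
    [0, -0.04, 0, 0, 0, 0],
    [0, -0.08, 0, 0, 0, 0],
    [0, -0.12, 0, 0, 0, 0],
    [0, -0.16, 0, 0, 0, 0]
  ]
}}

```text
clock: 10.25
tcp_pos: [0.5009, -0.0529, 0.0732]
orientation: [0.02, 3.141, 0.001]
contact_force: [0.6, 4.8, 5.0]
grip_width: 0.0133
gripper_force: 25.5
```

Emit:
{"fn": "apply_moves", "kwargs": {
  "rows": [
    [0, -0.04, 0, 0, 0, 0],
    [0, -0.08, 0, 0, 0, 0],
    [0, -0.12, 0, 0, 0, 0],
    [0, -0.16, 0, 0, 0, 0]
  ]
}}

```text
clock: 10.75
tcp_pos: [0.4998, -0.0938, 0.0728]
orientation: [-0.02, -3.141, -0.0]
contact_force: [-0.1, 2.9, 2.2]
grip_width: 0.0136
gripper_force: 25.6
```

```bash
python3 - <<'E'
from h import *
st()
f=r.grab_frame("scene");a=f["pixels"][130:260,130:310,::-1];cv2.imwrite("pics/s4.png",cv2.resize(a,None,fx=4.4,fy=4.4,interpolation=2))
E
```

```text
{'clock': 10.75, 'tcp_pos': [0.4998, -0.0938, 0.0728], 'orientation': [-0.0205, -3.141, -0.0], 'contact_force': [-0.0659, 2.8557, 2.2353], 'grip_width': 0.0136, 'joints': [-0.121, 0.4351, 0.2264, 2.0916, -0.1609, 0.6314, 1.773]}
```

View pics/s4.png

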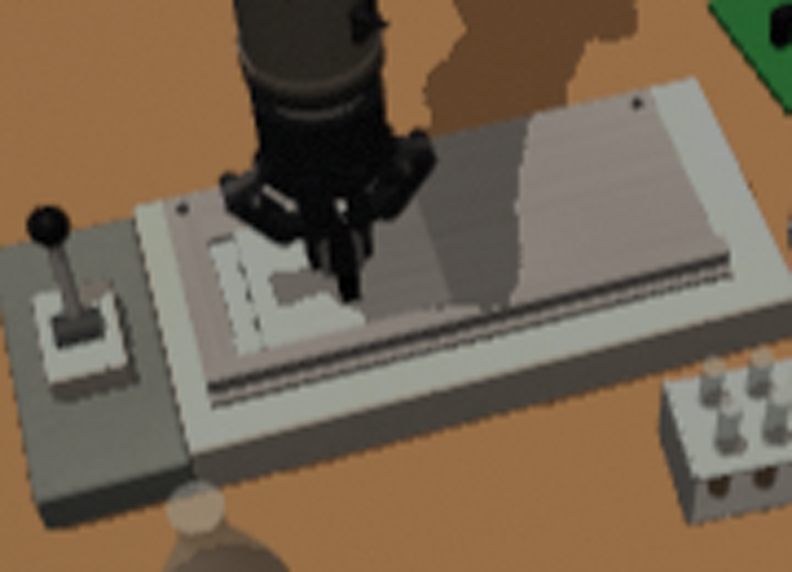

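The cover is square to the rail and mostly over the pocket. A white strip about 14 mm wide remains on its right at crop (215–243, 240). I slide 9 mm more, loosen the grip, then push it in.

Emit:
{"fn": "apply_moves", "kwargs": {
  "rows": [
    [0, -0.018, 0, 0, 0, 0],
    [0, -0.036, 0, 0, 0, 0],
    [0, -0.036, 0, 0, 0, 0]
  ]
}}

```text
clock: 11.18
tcp_pos: [0.4997, -0.1029, 0.0728]
orientation: [-0.021, -3.141, 0.001]
contact_force: [-0.8, 0.4, 3.0]
grip_width: 0.0133
gripper_force: 25.4
```

Emit:
{"fn": "apply_moves", "kwargs": {
  "rows": [
    [0, 0, 0, 0, 0, 0],
    [0, 0, 0, 0, 0, 0],
    [0, 0, 0, 0, 0, 0]
  ],
  "claw": 0.22
}}

```text
clock: 11.55
tcp_pos: [0.4999, -0.1022, 0.0728]
orientation: [-0.02, -3.141, 0.0]
contact_force: [0.3, -0.1, -0.7]
grip_width: 0.019
gripper_force: 0.1
```

Emit:
{"fn": "apply_moves", "kwargs": {
  "rows": [
    [0, -0.012, 0, 0, 0, 0],
    [0, -0.024, 0, 0, 0, 0],
    [0, -0.024, 0, 0, 0, 0]
  ]
}}

```text
clock: 11.92
tcp_pos: [0.4998, -0.1084, 0.0729]
orientation: [-0.021, -3.141, 0.0]
contact_force: [-0.4, 0.1, -0.2]
grip_width: 0.0191
gripper_force: 0.0
```

Emit:
{"fn": "apply_moves", "kwargs": {
  "rows": [
    [0, -0.008, 0, 0, 0, 0],
    [0, -0.008, 0, 0, 0, 0]
  ]
}}

```text
clock: 12.18
tcp_pos: [0.4998, -0.1101, 0.0729]
orientation: [-0.02, -3.141, -0.0]
contact_force: [-0.3, 0.1, 0.1]
grip_width: 0.0188
gripper_force: 0.3
```

Emit:
{"fn": "apply_moves", "kwargs": {
  "rows": [
    [0, -0.008, 0, 0, 0, 0],
    [0, -0.008, 0, 0, 0, 0]
  ]
}}

```text
clock: 12.42
tcp_pos: [0.4998, -0.1123, 0.0729]
orientation: [-0.021, -3.142, 0.0]
contact_force: [0.4, 1.1, -0.9]
grip_width: 0.0193
gripper_force: 0.4
```

Emit:
{"fn": "apply_moves", "kwargs": {
  "rows": [
    [0, -0.006, 0, 0, 0, 0],
    [0, -0.006, 0, 0, 0, 0]
  ]
}}

```text
clock: 12.68
tcp_pos: [0.5, -0.1132, 0.0729]
orientation: [0.02, 3.141, 0.001]
contact_force: [1.0, 3.8, -0.2]
grip_width: 0.0183
gripper_force: 1.4
```

```bash
python3 - <<'E'
from h import *
st()
f=r.grab_frame("scene");a=f["pixels"][130:240,130:280,::-1];cv2.imwrite("pics/s5.png",cv2.resize(a,None,fx=5.3,fy=5.3,interpolation=2))
E
```

```text
{'clock': 12.675, 'tcp_pos': [0.5, -0.1132, 0.0729], 'orientation': [0.0199, 3.1413, 0.0006], 'contact_force': [0.9601, 3.7597, -0.1718], 'grip_width': 0.0183, 'joints': [-0.0827, 0.44, 0.2272, 2.0826, -0.1631, 0.6351, 1.8134]}
```

View pics/s5.png

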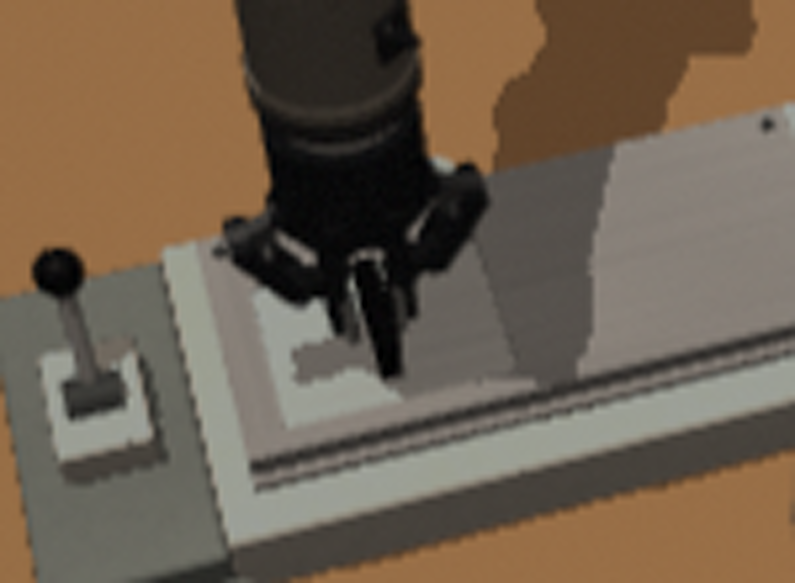

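The right edge of the cover now sits at the pocket's right wall and the push met 3.8 N, so it seems home. I back off, lift clear and check.

Emit:
{"fn": "apply_moves", "kwargs": {
  "rows": [
    [0, 0.012, 0, 0, 0, 0],
    [0, 0.012, 0, 0, 0, 0],
    [0, 0.012, 0, 0, 0, 0]
  ],
  "claw": 0.5
}}

```text
clock: 13.1
tcp_pos: [0.4998, -0.1109, 0.073]
orientation: [0.021, 3.141, -0.0]
contact_force: [-0.2, 0.8, -0.0]
grip_width: 0.0432
gripper_force: 0.0
```

Emit:
{"fn": "apply_moves", "kwargs": {
  "rows": [
    [0, 0, -0.1, 0, 0, 0],
    [0, 0, -0.25, 0, 0, 0],
    [0, 0, -0.45, 0, 0, 0],
    [0, 0, -0.6, 0, 0, 0],
    [0, 0, -0.6, 0, 0, 0]
  ]
}}

```text
clock: 13.72
tcp_pos: [0.5017, -0.1111, 0.2259]
orientation: [0.021, 3.135, -0.0]
contact_force: [0.7, -0.8, -0.6]
grip_width: 0.0425
gripper_force: 0.0
```

Emit:
{"fn": "apply_moves", "kwargs": {
  "rows": [
    [0.9, 0, 0, 0, 0, 0],
    [0.9, 0, 0, 0, 0, 0]
  ],
  "claw": 0.0
}}

```text
clock: 13.98
tcp_pos: [0.3727, -0.109, 0.2216]
orientation: [-0.02, -3.139, 0.001]
contact_force: [0.3, 0.1, 1.6]
grip_width: 0.0069
gripper_force: 0.0
```

```bash
python3 - <<'E'
from h import *
st()
f=r.grab_frame("scene");a=f["pixels"][120:240,120:280,::-1];cv2.imwrite("pics/s6.png",cv2.resize(a,None,fx=5,fy=5,interpolation=2))
t=r.grab_frame("top")
for F in(f,t):
  for n,z in(("cover",.05),("cover_grip",.083),("power_tip",.13)):
    for q in r.landmark_of(F,n)[:3]:print(n,round(q["conf"],2),np.round(H.T@(at(F,q["point"],z)[:2]-O),4))
E
```

```text
{'clock': 13.975, 'tcp_pos': [0.3727, -0.109, 0.2216], 'orientation': [-0.0201, -3.139, 0.0008], 'contact_force': [0.3372, 0.1475, 1.5635], 'grip_width': 0.0069, 'joints': [-0.1625, -0.0096, 0.2866, 2.2147, 0.0043, 0.9385, 1.6796]}
cover 0.81 [-0.0116 -0.0837]
cover 0.8 [ 0.2972 -0.0418]
cover 0.59 [-0.1202  0.3015]
cover_grip 0.84 [ 0.3056 -0.0425]
cover_grip 0.83 [-0.1033  0.3027]
cover_grip 0.67 [-0.0107 -0.0947]
power_tip 0.65 [-0.0319 -0.2364]
cover 0.75 [ 0.2695 -0.0362]
cover 0.72 [-0.0047 -0.0968]
cover 0.72 [-0.144   0.3173]
cover_grip 0.92 [ 0.2626 -0.0328]
cover_grip 0.69 [-0.1578  0.3019]
cover_grip 0.68 [ 0.0116 -0.0905]
power_tip 0.65 [0.1489 0.1805]
power_tip 0.62 [-0.0138 -0.0783]
power_tip 0.42 [-0.0335 -0.2386]
```

View pics/s6.png

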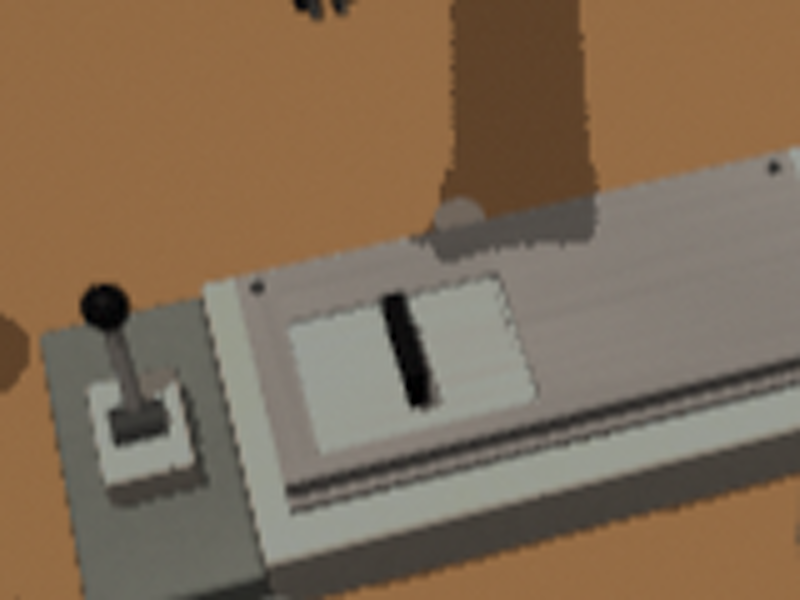

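The cover sits inside the pocket outline and the lever is untouched. To confirm it is down, I touch the bar's top with shut fingers: about 92 mm if home, 98 mm if not.

```bash
python3 - <<'E'
from h import *
go([*w(.0,-.087),.11],YAW)
E
```

```text
move [-0.49, 0.003, 0.452, -0.0, 0.0, -0.0] t 14.375 tcp [ 0.3761 -0.1089  0.2229] F [-0.  -0.6  1.2]
```

Emit:
{"fn": "apply_moves", "kwargs": {
  "rows": [
    [-0.49, 0.003, 0.1, 0, 0, 0],
    [-0.49, 0.003, 0.2, 0, 0, 0],
    [-0.49, 0.003, 0.35, 0, 0, 0],
    [-0.49, 0.003, 0.45, 0, 0, 0],
    [-0.49, 0.003, 0.45, 0, 0, 0]
  ]
}}

```text
clock: 15.0
tcp_pos: [0.4966, -0.1096, 0.1082]
orientation: [-0.02, -3.137, 0.001]
contact_force: [-0.0, 0.1, -0.0]
grip_width: -0.0001
gripper_force: 0.0
```

Emit:
{"fn": "apply_moves", "kwargs": {
  "rows": [
    [0, 0, 0.02, 0, 0, 0],
    [0, 0, 0.044, 0, 0, 0],
    [0, 0, 0.044, 0, 0, 0]
  ]
}}

```text
clock: 15.38
tcp_pos: [0.4975, -0.1098, 0.0997]
orientation: [0.02, 3.141, 0.0]
contact_force: [0.3, 0.6, -0.5]
grip_width: 0.0001
gripper_force: 0.0
```

Emit:
{"fn": "apply_moves", "kwargs": {
  "rows": [
    [0, 0, 0.012, 0, 0, 0],
    [0, 0, 0.012, 0, 0, 0]
  ]
}}

```text
clock: 15.62
tcp_pos: [0.4973, -0.1098, 0.0965]
orientation: [0.02, 3.141, 0.0]
contact_force: [1.3, 0.1, 0.5]
grip_width: -0.0001
gripper_force: 0.0
```

Emit:
{"fn": "apply_moves", "kwargs": {
  "rows": [
    [0, 0, 0.006, 0, 0, 0],
    [0, 0, 0.006, 0, 0, 0]
  ]
}}

```text
clock: 15.88
tcp_pos: [0.4973, -0.1097, 0.0949]
orientation: [-0.02, -3.141, -0.0]
contact_force: [-0.2, 1.3, -0.1]
grip_width: -0.0001
gripper_force: 0.0
```

Below 98 mm with no contact. I continue down.

Emit:
{"fn": "apply_moves", "kwargs": {
  "rows": [
    [0, 0, 0.006, 0, 0, 0],
    [0, 0, 0.006, 0, 0, 0]
  ]
}}

```text
clock: 16.12
tcp_pos: [0.4973, -0.1098, 0.0933]
orientation: [-0.02, -3.141, -0.0]
contact_force: [-0.5, 0.9, 0.1]
grip_width: -0.0001
gripper_force: 0.0
```

Emit:
{"fn": "apply_moves", "kwargs": {
  "rows": [
    [0, 0, 0.006, 0, 0, 0],
    [0, 0, 0.006, 0, 0, 0]
  ]
}}

```text
clock: 16.38
tcp_pos: [0.4975, -0.1098, 0.0921]
orientation: [0.02, 3.141, 0.0]
contact_force: [-1.6, 0.1, 2.7]
grip_width: -0.0002
gripper_force: 1.8
```

Emit:
{"fn": "apply_moves", "kwargs": {
  "rows": [
    [0, 0, 0.003, 0, 0, 0],
    [0, 0, 0.003, 0, 0, 0]
  ]
}}

```text
clock: 16.62
tcp_pos: [0.4975, -0.1098, 0.0921]
orientation: [0.021, 3.141, 0.001]
contact_force: [-3.9, 0.9, 12.7]
grip_width: 0.0003
gripper_force: 6.3
```

The cover is home: contact came at 92 mm and it holds firm at 12.7 N. Now the lever.

Emit:
{"fn": "apply_moves", "kwargs": {
  "rows": [
    [0, 0, -0.1, 0, 0, 0],
    [0, 0, -0.25, 0, 0, 0],
    [0, 0, -0.4, 0, 0, 0],
    [0, 0, -0.4, 0, 0, 0]
  ]
}}

```text
clock: 17.12
tcp_pos: [0.4993, -0.1101, 0.1937]
orientation: [0.021, 3.136, -0.0]
contact_force: [0.1, 0.5, -0.5]
grip_width: -0.0002
gripper_force: 0.0
```

```bash
python3 - <<'E'
from h import *
go([*w(-.072,-.237),.185],YAW)
E
```

```text
move [0.291, -0.599, 0.033, -0.0, 0.004, -0.0] t 17.125 tcp [ 0.4993 -0.1101  0.1937] F [ 0.1  0.5 -0.5]
```

Emit:
{"fn": "apply_moves", "kwargs": {
  "rows": [
    [0.291, -0.1, 0, 0, 0, 0],
    [0.291, -0.3, 0, 0, 0, 0],
    [0.291, -0.5, 0, 0, 0, 0],
    [0.291, -0.599, 0, 0, 0, 0],
    [0.291, -0.599, 0, 0, 0, 0]
  ]
}}

```text
clock: 17.75
tcp_pos: [0.4216, -0.2603, 0.1902]
orientation: [-0.026, -3.14, 0.001]
contact_force: [-0.6, 0.6, -0.3]
grip_width: -0.0001
gripper_force: 0.0
```

```bash
python3 - <<'E'
from h import *
go([*w(-.072,-.237),.120],YAW)
f=r.grab_frame("scene");a=f["pixels"][100:260,60:280,::-1];cv2.imwrite("pics/s7.png",cv2.resize(a,None,fx=3.6,fy=3.6,interpolation=2))
E
```

```text
move [-0.013, 0.006, 0.281, -0.0, -0.001, -0.003] t 17.75 tcp [ 0.4216 -0.2603  0.1902] F [-0.6  0.6 -0.3]
```

View pics/s7.png

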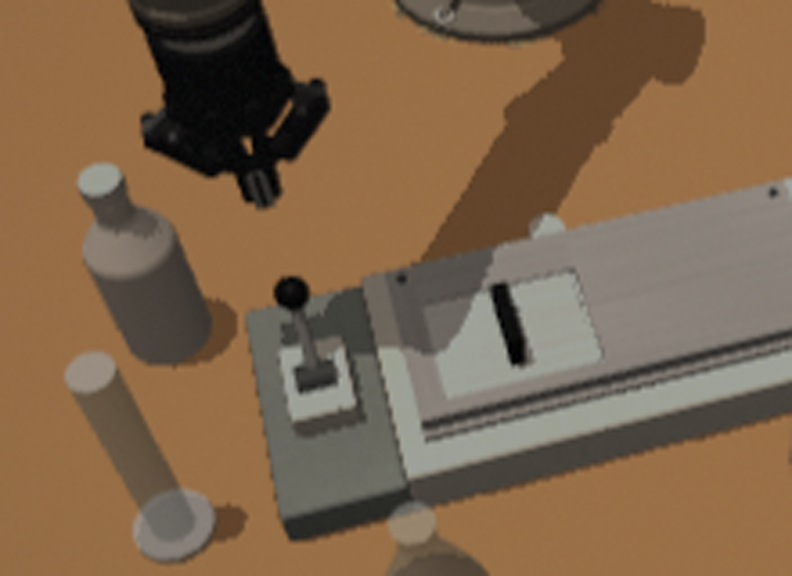

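The cover stays flat in the pocket. The gripper is behind the lever ball at crop (292,293) and clear of the bottle. I lower it, then push away from the robot.

Emit:
{"fn": "apply_moves", "kwargs": {
  "rows": [
    [-0.013, 0.006, 0.1, 0, 0, 0],
    [-0.013, 0.006, 0.2, 0, 0, 0],
    [-0.013, 0.006, 0.28, 0, 0, 0],
    [-0.013, 0.006, 0.28, 0, 0, 0]
  ]
}}

```text
clock: 18.3
tcp_pos: [0.4249, -0.255, 0.1196]
orientation: [-0.017, -3.138, -0.003]
contact_force: [0.6, -0.7, 1.2]
grip_width: -0.0004
gripper_force: 0.0
```

Emit:
{"fn": "apply_moves", "kwargs": {
  "rows": [
    [-0.04, 0, 0, 0, 0, 0],
    [-0.08, 0, 0, 0, 0, 0],
    [-0.12, 0, 0, 0, 0, 0],
    [-0.16, 0, 0, 0, 0, 0],
    [-0.2, 0, 0, 0, 0, 0]
  ]
}}

```text
clock: 18.92
tcp_pos: [0.4768, -0.2578, 0.1213]
orientation: [0.02, 3.141, -0.0]
contact_force: [-0.9, -0.3, 0.5]
grip_width: 0.0
gripper_force: 0.5
```

Emit:
{"fn": "apply_moves", "kwargs": {
  "rows": [
    [-0.03, 0, 0, 0, 0, 0],
    [-0.06, 0, 0, 0, 0, 0],
    [-0.09, 0, 0, 0, 0, 0],
    [-0.12, 0, 0, 0, 0, 0]
  ]
}}

```text
clock: 19.42
tcp_pos: [0.5058, -0.258, 0.1209]
orientation: [-0.02, -3.14, -0.001]
contact_force: [-11.9, -0.6, 2.4]
grip_width: -0.0001
gripper_force: 7.9
```

Emit:
{"fn": "apply_moves", "kwargs": {
  "rows": [
    [0.1, 0, 0, 0, 0, 0],
    [0.25, 0, 0, 0, 0, 0],
    [0.35, 0, -0.2, 0, 0, 0],
    [0.35, 0, -0.4, 0, 0, 0],
    [0.35, 0, -0.4, 0, 0, 0]
  ]
}}

```text
clock: 20.05
tcp_pos: [0.4212, -0.2585, 0.2253]
orientation: [0.021, 3.133, -0.004]
contact_force: [0.7, 0.5, -0.3]
grip_width: -0.0002
gripper_force: 0.0
```

```bash
python3 - <<'E'
from h import *
st()
f=r.grab_frame("scene");a=f["pixels"][100:280,60:300,::-1];cv2.imwrite("pics/s8.png",cv2.resize(a,None,fx=3.3,fy=3.3,interpolation=2))
for q in r.landmark_of(f,"power_tip")[:2]: print(q["conf"],q["point"],H.T@(at(f,q["point"],.128)[:2]-O))
E
```

```text
{'clock': 20.05, 'tcp_pos': [0.4212, -0.2585, 0.2253], 'orientation': [0.021, 3.1326, -0.0039], 'contact_force': [0.6633, 0.535, -0.282], 'grip_width': -0.0002, 'joints': [0.0456, 0.1832, 0.4328, 2.0143, -0.096, 0.9537, 2.0843]}
0.67 [145.9, 200.9] [ 0.03066    -0.23412814]
```

View pics/s8.png

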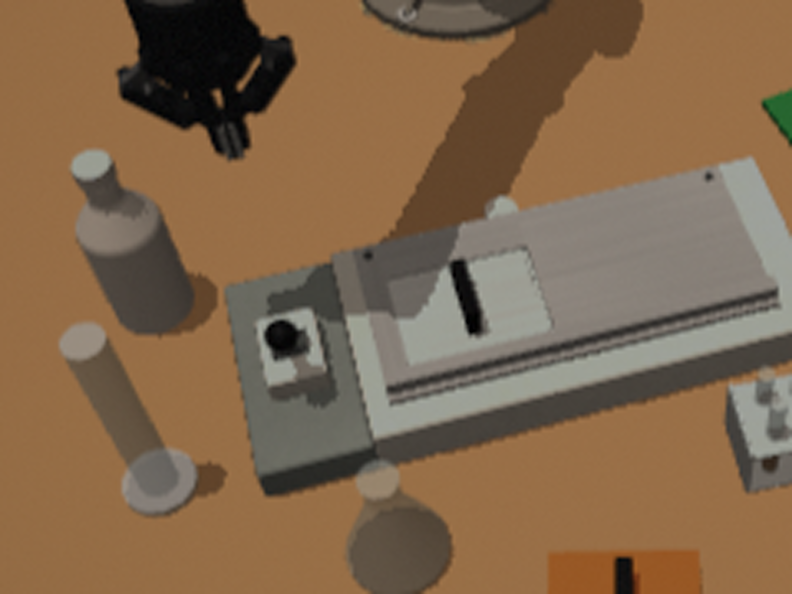

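The ball now leans away at crop (283,338), about +31 mm in x, and everything else is in place. I push once more gently to be sure the lever is at its end stop.

```bash
python3 - <<'E'
from h import *
go([.495,-.258,.12],YAW)
E
```

```text
move [-0.302, -0.0, 0.407, -0.0, 0.001, -0.0] t 20.15 tcp [ 0.4192 -0.257   0.2217] F [-0.2  0.7 -0.5]
```

Emit:
{"fn": "apply_moves", "kwargs": {
  "rows": [
    [0, 0, 0.2, 0, 0, 0],
    [0, 0, 0.42, 0, 0, 0],
    [-0.15, 0, 0.42, 0, 0, 0],
    [-0.29, 0, 0.42, 0, 0, 0],
    [-0.29, 0, 0.42, 0, 0, 0]
  ]
}}

```text
clock: 20.78
tcp_pos: [0.493, -0.257, 0.1144]
orientation: [-0.016, -3.14, -0.0]
contact_force: [0.2, 0.1, -0.1]
grip_width: -0.0001
gripper_force: 0.0
```

Emit:
{"fn": "apply_moves", "kwargs": {
  "rows": [
    [-0.02, 0, 0, 0, 0, 0],
    [-0.04, 0, 0, 0, 0, 0],
    [-0.04, 0, 0, 0, 0, 0]
  ]
}}

```text
clock: 21.15
tcp_pos: [0.5008, -0.2581, 0.1161]
orientation: [0.021, 3.141, 0.0]
contact_force: [-0.2, 0.0, -0.1]
grip_width: -0.0002
gripper_force: 0.0
```

Emit:
{"fn": "apply_moves", "kwargs": {
  "rows": [
    [-0.008, 0, 0, 0, 0, 0],
    [-0.008, 0, 0, 0, 0, 0]
  ]
}}

```text
clock: 21.4
tcp_pos: [0.503, -0.2581, 0.1163]
orientation: [0.02, 3.141, 0.0]
contact_force: [-0.6, -0.1, 0.4]
grip_width: 0.0001
gripper_force: 0.0
```

Emit:
{"fn": "apply_moves", "kwargs": {
  "rows": [
    [-0.008, 0, 0, 0, 0, 0],
    [-0.008, 0, 0, 0, 0, 0]
  ]
}}

```text
clock: 21.65
tcp_pos: [0.505, -0.2582, 0.1162]
orientation: [-0.02, -3.141, 0.0]
contact_force: [-0.3, 0.3, -0.2]
grip_width: 0.0002
gripper_force: 0.0
```

Emit:
{"fn": "apply_moves", "kwargs": {
  "rows": [
    [-0.008, 0, 0, 0, 0, 0],
    [-0.008, 0, 0, 0, 0, 0]
  ]
}}

```text
clock: 21.9
tcp_pos: [0.5054, -0.2583, 0.1159]
orientation: [-0.021, -3.139, -0.001]
contact_force: [-5.5, 1.0, 3.8]
grip_width: -0.0
gripper_force: 2.6
```

Emit:
{"fn": "apply_moves", "kwargs": {
  "rows": [
    [-0.006, 0, 0, 0, 0, 0],
    [-0.006, 0, 0, 0, 0, 0]
  ]
}}

```text
clock: 22.15
tcp_pos: [0.5055, -0.2583, 0.1158]
orientation: [-0.022, -3.136, -0.002]
contact_force: [-8.6, 1.5, 6.9]
grip_width: 0.0003
gripper_force: 4.6
```

It stalls at the end stop. I retreat and hand in.

Emit:
{"fn": "apply_moves", "kwargs": {
  "rows": [
    [0.1, 0, 0, 0, 0, 0],
    [0.25, 0, 0, 0, 0, 0],
    [0.35, 0, -0.2, 0, 0, 0],
    [0.35, 0, -0.4, 0, 0, 0],
    [0.35, 0, -0.4, 0, 0, 0]
  ]
}}

```text
clock: 22.78
tcp_pos: [0.4236, -0.2584, 0.2201]
orientation: [0.021, 3.133, -0.004]
contact_force: [0.0, -0.5, -0.7]
grip_width: 0.0003
gripper_force: 0.0
```

Emit:
{"fn": "apply_moves", "kwargs": {
  "rows": [
    [0, 0, 0, 0, 0, 0],
    [0, 0, 0, 0, 0, 0]
  ]
}}

```text
clock: 23.02
tcp_pos: [0.4205, -0.2566, 0.215]
orientation: [-0.02, -3.139, -0.001]
contact_force: [0.3, 0.3, -1.2]
grip_width: -0.0
gripper_force: 0.0
```

```bash
python3 - <<'E'
from h import *
f=r.grab_frame("scene")
for n,z in(("power_tip",.128),("cover",.05)):
  for q in r.landmark_of(f,n)[:2]: print(n,q["conf"],H.T@(at(f,q["point"],z)[:2]-O))
print(r.hand_in())
E
```

```text
power_tip 0.42 [ 0.03658321 -0.23405353]
cover 0.88 [-0.11167128  0.30005239]
cover 0.71 [ 0.28868911 -0.03274223]
the job is handed in; nothing more can be done
None
```

The cover is home in the pocket (the handle top measured 92 mm, as expected when it is fully down), the power lever is against its far stop, and the job is handed in at about 23 s; hand-in returned no verdict.

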